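# Clamp the mini PC in its desk bracket and switch it on

### The job

Slide the mini PC across the desk, keeping it flat on the desk, into its clamp bracket until its back is flush and square against the stop rail, and close the red sliding jaw snugly onto its side so that it sits between both jaws with no play. Then, with the PC braced against the rail, press the white power button on its front fully in for a moment and let it spring out. Leave the PC clamped there and do not move the other things on the desk.

Things in the scene. Friction and masses are not known exactly. Their poses are not given: they have to be found in the camera images.
- clamp: Clamp bracket screwed to the desk. Origin: desk level, on the front face of the stop rail, middle of the PC's seat. x points from the open mouth to the rail (roughly away from the robot), y left, z up. Aluminium stop rail: face at x = 0, 30 mm deep, y -198 to +108 mm, 34 mm high. The seated PC has its centre at x -60 mm, y 0. No floor plate: the PC slides on the desk.
- fixed_jaw (a point): Middle of the pad face of the grey fixed jaw (left side): 60 mm to +y of the clamp's origin, 42 mm in front of the rail, 19 mm up. Its arm is 15 mm thick (to +y), runs from the rail forward to x -90 mm, 36 mm high (42 mm at the rail).
- jaw (a joint): Position of the red sliding jaw (right side), m: 0 wide open, growing as it slides to +y of the clamp, towards the fixed jaw. Space between the pads = 170 mm minus this value: it grips the 120 mm PC at 0.050; travel ends at 0.065. Starts at 0.005 to 0.030. Slides stiffly (about 4 N), cannot twist, stays where it is left.
- jaw_face (a point): Middle of the sliding jaw's pad face, 42 mm in front of the rail, 19 mm up. The arm's outer face lies 15 mm to -y (clamp frame) and can be pushed to close the jaw; the arm runs from the rail forward to x -90 mm, 36 mm high. Its carriage over the rail reaches 47 mm to -y of the pad face, 43 mm high, with a black knob up to 59 mm high.
- mini_pc: Loose grey mini PC, black top, 120 x 120 mm, 42 mm high, 0.4 to 0.63 kg, slides on the desk with about 2 to 4.5 N. Origin: centre of its underside. x points from its front (white power button, two blue ports) to its back, y left, z up. It starts left or right of the clamp's mouth, nearer the robot, its heading within about 0.55 rad of the clamp's.
- pc_back (a point): Middle of the PC's back face, 60 mm behind its centre, 19 mm above the desk.
- power_button (a joint): Travel of the power button in m: 0 out, 0.005 fully in. Momentary: springs back out. Needs about 3.5 N to start and 8.5 N to be fully in, and a PC that is not braced slides away instead.
- button_top (a point): Centre of the outer face of the white power button, a round cap 16 mm across on the PC's front, 18 mm to the right (-y of the PC) of the middle and 24 mm above the desk. It stands 7 mm out from the front face (2 mm when fully in) and is pressed along the PC's +x.
- coffee_cup: Bystander: paper coffee cup with lid, black, 82 mm across, 104 mm high (stands beside the clamp, left or right). Origin: centre of its underside.
- drink_bottle: Bystander: drink bottle, 64 mm across, 175 mm high (stands beside the clamp, left or right). Origin: centre of its underside.
- mug: Bystander: brown mug, 78 mm across without its handle, 92 mm high, standing beside the clamp, left or right, handle to its own +y (about 30 mm more). Origin: centre of its underside.
- glasses_case: Bystander: blue glasses case, 66 mm (x) x 158 mm (y), 34 mm high, on the other side of the clamp's mouth from the PC. Origin: centre of its underside.
- mouse: Bystander: black computer mouse, 108 x 62 mm, 33 mm high. Origin: centre of its underside.
- handset: Bystander: white cordless phone handset lying flat, 165 x 48 mm, 26 mm high. Origin: centre of its underside.
- note_pad: Bystander: block of yellow notes, 76 x 76 mm, 24 mm high. Origin: centre of its underside.
Things that resemble listed ones, but are neither listed nor needed, are in the scene too. What is shaped like the mini_pc but orange or pink is not meant.

How it is judged:
By the outcome, as a careful person would: the job done as asked, in the order asked, and still so for the second after the job is handed in, with the robot touching nothing.
It also fails if it takes over 67 s, if anything falls off the work surface, if the arm or the gripper's body presses on something with over 40 N, if the wrist force passes 120 N, or if a joint passes its speed limit or range.

### The arm

A 6-joint arm with a two-finger parallel gripper is mounted at the origin on the work surface. World frame = base frame: x ahead of the robot, y to its left, z up, the work surface at z = 0. Lengths are in m, angles in rad, forces in N, time in s.
With the tool pointing down it reaches from about 0.35 to 0.85 m from the base axis. Payload 8.1 kg.
Tool frame: the origin (TCP) lies midway between the tips of the shut fingers; the grasp point (between the pads) lies 19 mm behind it (robot.grip_point_offset is the distance from the TCP to the grasp point, in m); z points along the fingers, y is the line along which they close (so a half turn about z gives the same grasp; the last joint's range is limited). The gripper opens to 93 mm and grips with 3 to 60 N. Pads are 15 mm wide; open, the fingers measure 128 mm over their backs; the gripper's body (75 mm by 188 mm) begins 65 mm behind the grasp point.
Start: joints at [-1.382, 0.13, 1.488, -0, 1.523, -0.085], TCP at [0.162, -0.578, 0.186] pointing down, gripper open.
Joint ranges: [-2.96, 2.96], [-0.89, 2.26], [0.02, 2.5], [-1.34, 4.48], [0, 2.73], [-2.66, 2.66]. Speed limits (rad/s): [2.39, 2.39, 2.79, 3.14, 3.14, 3.14].

### API

Orientations are given as a rotation vector (axis times angle).
In Python, from plant import robot, read_camera, job gives the robot as it stands.
- The arm moves only by the shell command python3 -m inch 'ROWS' [FORCE]. ROWS is JSON, one flat list of numbers, 5 for each row, row after row: the shift along the world's x, y, z in mm, then the turn about the world's z in degrees, then the opening in per cent of the stroke, from 0 (shut) to 100 (fully open). In form: [dx, dy, dz, yaw, hand, dx, dy, dz, yaw, hand, ...]. A call has 1 to 10 rows; each row is the pose to reach, as a shift and turn from the pose commanded when the call began; what a row does not reach only later rows make up. A row lasts 1/12 s, in which the tool goes at most 41.7 mm and 7.16 degrees, less where a joint would pass 70% of its speed; a pose out of reach is approached as far as the arm can. A call with a gripper value outside its range is refused whole. The fingers move at their own pace and stop on an object; FORCE is the grip in N (left out, the last holds). Time passes only in rows, so rows that repeat a pose let the fingers close. It gives the time, the measured TCP pose, the force, the opening and the grip force at its end, in the units of the state.
- robot.read_state(): the state, without advancing time (a new reading comes with each control period).
- read_camera(name): name is "side" or "top"; returns a dict with "image" (384x512x3 uint8, blue, green, red), "K" (3x3 intrinsics, pixels), "extrinsics" (4x4, takes a point from world to camera coordinates). Camera axes: x right, y down, z forward; pixel columns grow to the right and rows downward; lengths in m; the calibration is good to about 2 mm. A picture is of the moment at which its call begins. There is no depth.
- job.close_job(): hands the job in; it is judged then, once.
The state is a dict: "t": time; "q": joint angles; "dq": joint speeds; "joint_torque": joint torques, N m; "tool_pos": TCP position; "orientation": TCP orientation; "force": force on the tool from outside, world axes, zero at the start; "wrist_torque": the same for the moment, N m; "opening": finger opening in m; "gripper_force": force on a finger pad.
Only numpy, scipy, OpenCV 4.12 (cv2) and the standard library are available. Lean on these libraries where they do the work, as an engineer would, in place of code of your own. Each camera call takes 0.05 s, during which the arm holds its last target. There are 200 camera calls.

## Working session

There is one attempt and no reset: what is moved stays moved. The work goes in short steps, Python scripts to look and compute and a shell command to move; the robot and the scene stay as the last step left them, time stands still between calls to the robot, and variables do not carry over. Pictures are saved under pics/ and viewed, at most 10 in all, crops included, and the job is handed in when it is done.

```bash
mkdir -p pics; python3 - <<'E'
from plant import robot, read_camera
import cv2, numpy as np
for n in("top","side"):
    c=read_camera(n); cv2.imwrite(f"pics/{n}0.png",c["image"]); np.savez(f"{n}0.npz",**c)
    print(n,c["K"].tolist(),np.round(c["extrinsics"],4).tolist())
E
```

```text
top [[364.03474001102876, 0.0, 252.05673198792942], [0.0, 364.03474001102876, 189.2105584929237], [0.0, 0.0, 1.0]] [[-0.006, -1.0, 0.0013, -0.0462], [-0.9906, 0.0057, -0.1366, 0.5038], [0.1366, -0.0021, -0.9906, 1.2145], [0.0, 0.0, 0.0, 1.0]]
side [[423.8394647023443, 0.0, 261.58160689391605], [0.0, 423.8394647023443, 184.57695419943025], [0.0, 0.0, 1.0]] [[-0.891, -0.4537, -0.0153, 0.4334], [-0.2821, 0.5798, -0.7644, 0.1983], [0.3557, -0.6768, -0.6446, 1.12], [0.0, 0.0, 0.0, 1.0]]
```

View pics/top0.png

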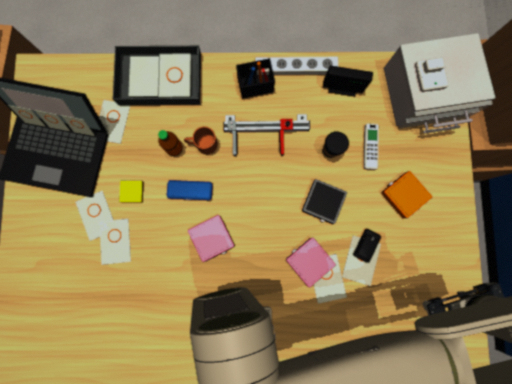

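View pics/side0.png

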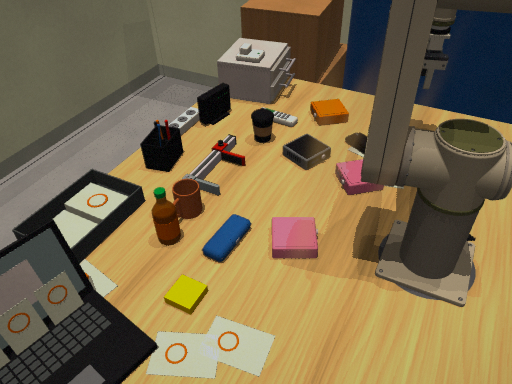

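The top view shows the clamp at about (265,125) with the red jaw at (283,140). Things that could pass for the PC: the dark square (325,201), pink squares (211,238) and (311,262), the orange square (407,194) and the black box (256,78). The dark-topped grey one at (325,201) fits the description. I'll check it in a crop and measure.

```bash
cat > h.py <<'E'
import numpy as np, cv2
def ray(c,u,v,z):
    E=c["extrinsics"];R=E[:3,:3];t=E[:3,3];o=-R.T@t
    d=R.T@np.linalg.inv(c["K"])@[u,v,1]
    return o+d*(z-o[2])/d[2]
def proj(c,p):
    q=c["K"]@(c["extrinsics"][:3,:3]@p+c["extrinsics"][:3,3]);return q[:2]/q[2]
E
python3 - <<'E'
from h import *
t=dict(np.load("top0.npz"));s=dict(np.load("side0.npz"))
a=cv2.resize(t["image"][105:235,210:390],None,fx=4,fy=4,interpolation=cv2.INTER_CUBIC)
cv2.imwrite("pics/topc.png",a)
b=cv2.resize(s["image"][120:200,180:340],None,fx=5,fy=5,interpolation=cv2.INTER_CUBIC)
cv2.imwrite("pics/sidec.png",b)
E
```

```text
(no output)
```

View pics/topc.png

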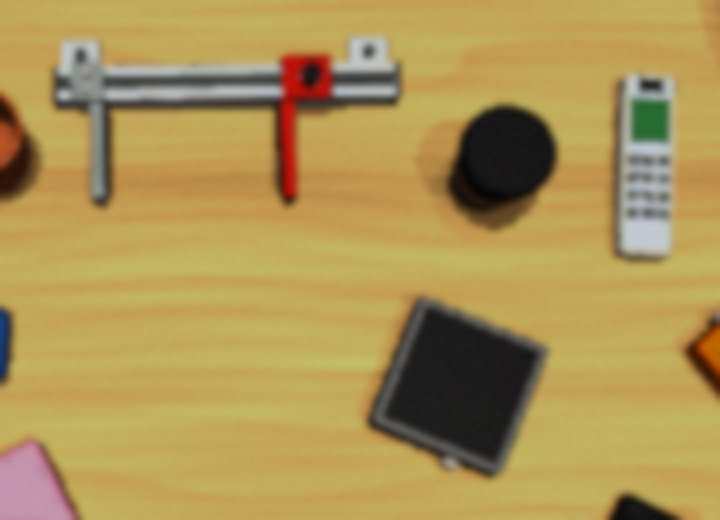

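View pics/sidec.png

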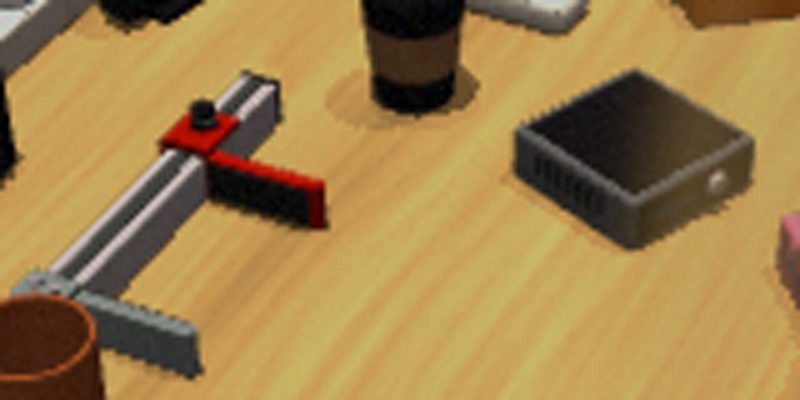

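The crops confirm it: grey body with a black top and a white button on the front edge at crop (450,462). It sits right of the mouth, turned clockwise. The clamp is open, and the cup is near the PC at crop (505,150). Next I'll compute poses.

```bash
python3 - <<'E'
from h import *
t=dict(np.load("top0.npz"));s=dict(np.load("side0.npz"))
T=lambda u,v,z:ray(t,(u+.5)/4-.5+210,(v+.5)/4-.5+105,z)
S=lambda u,v,z:ray(s,(u+.5)/5-.5+180,(v+.5)/5-.5+120,z)
P=lambda n,p:print(n,np.round(p*1000)[:2])
# PC top outline
g=t["image"][105:235,210:390].astype(int)
m=((g.max(2)-g.min(2))<35)&(g.max(2)<150)
m=m.astype(np.uint8)
n,l,st,ce=cv2.connectedComponentsWithStats(m)
i=l[95,114]; print(st[i]); 
cs,_=cv2.findContours((l==i).astype(np.uint8),0,1); print(cv2.minAreaRect(max(cs,key=cv2.contourArea)))
for nm,f,cor in(("T",T,[(425,298),(547,348),(495,472),(372,422)]),("S",S,[(635,68),(754,138),(632,197),(515,130)])):
    w=np.array([f(*k,.042) for k in cor])
    for k in w:P(nm,k)
    P("ctr",w.mean(0)); print([round(1000*np.linalg.norm(w[k]-w[k-1])) for k in range(4)])
    d=w[0]+w[1]-w[2]-w[3] if nm=="T" else w[0]+w[1]-w[2]-w[3]
    print("ang",np.arctan2(d[1],d[0]))
P("button T",T(450,462,.024));P("button S",S(719,180,.024))
for z in(0,.034):
    P("railfront L",T(55,104,z));P("railfront R",T(398,101,z))
    P("railback L",T(110,65,z)); P("railback R",T(395,63,z))
P("fix tip inner",T(107,202,.036));P("fix tip outer",T(93,202,.036));P("jaw tip inner",T(283,201,.036));P("jaw tip outer",T(297,201,.036))
P("S rail front-top R",S(262,90,.034));P("S rail bottom R",S(277,122,0));P("S jaw tip top inner",S(308,180,.036));P("S jaw tip outer",S(325,179,.036));P("S fix tip top",S(184,350,.036));P("S tip bottom inner",S(310,225,0))
P("S fix tip top R",S(196,325,.036))
P("cup T base",T(490,200,0));P("cup top",T(508,152,.104));P("S cup base",S(413,100,0))
print(np.round(t["image"][120:136,255].astype(int).sum(1)/3))
E
```

```text
[  93   75   43   44 1214]
((113.96154022216797, 96.80768585205078), (35.35533905029297, 35.89926528930664), 22.380136489868164)
T [ 536. -268.]
T [ 492. -371.]
T [ 387. -322.]
T [ 430. -220.]
ctr [ 461. -295.]
[116, 112, 116, 111]
ang -0.427606099278575
S [ 491. -364.]
S [ 385. -319.]
S [ 434. -221.]
S [ 535. -257.]
ctr [ 461. -290.]
[116, 115, 110, 108]
ang -1.9991404738690548
button T [ 397. -288.]
button S [ 396. -287.]
railfront L [722.  53.]
railfront R [ 723. -256.]
railback L [758.   3.]
railback R [ 759. -255.]
railfront L [712.  50.]
railfront R [ 713. -251.]
railback L [747.   2.]
railback R [ 747. -249.]
fix tip inner [623.   5.]
fix tip outer [623.  17.]
jaw tip inner [ 623. -148.]
jaw tip outer [ 623. -160.]
S rail front-top R [ 724. -235.]
S rail bottom R [ 720. -246.]
S jaw tip top inner [ 640. -151.]
S jaw tip outer [ 630. -157.]
S fix tip top [623.  35.]
S tip bottom inner [ 639. -149.]
S fix tip top R [629.  11.]
cup T base [ 631. -336.]
cup top [ 647. -329.]
S cup base [ 644. -315.]
[154. 167. 175. 145.  86.  74. 115. 167. 179. 143.  82.  67. 105. 141.
 151. 151.]
```

```bash
python3 - <<'E'
from plant import robot
from scipy.spatial.transform import Rotation as R
import numpy as np
s=robot.read_state();print(s["t"],s["opening"],s["tool_pos"]);m=R.from_rotvec(s["orientation"]).as_matrix();print(m.round(3), "tool y heading deg",np.degrees(np.arctan2(m[1,1],m[0,1])))
import math
a=-.41;c,si=math.cos(a),math.sin(a)
p=np.array([463,-293])+np.array([[c,-si],[si,c]])@[0,-85]
print("goal",p,"delta",p-1000*np.array(s["tool_pos"][:2]))
E
```

```text
0.1 0.09284269167896006 [ 0.16214528 -0.57708423  0.18528073]
[[ 0.963  0.27  -0.   ]
 [ 0.27  -0.963  0.002]
 [ 0.    -0.002 -1.   ]] tool y heading deg -74.3162613644642
goal [ 429.11820712 -370.95526994] delta [266.97292467 206.12896022]
```

```bash
python3 -m inch '[267,206,0,51,100,267,206,0,51,100,267,206,0,51,100,267,206,0,51,100,267,206,0,51,100,267,206,0,51,100,267,206,0,51,100,267,206,0,51,100,267,206,0,51,100,267,206,0,51,100]'
python3 -m inch '[0,0,-30,0,100,0,0,-65,0,100,0,0,-100,0,100,0,0,-130,0,100,0,0,-150,0,100,0,0,-165,0,100,0,0,-168,0,100,0,0,-168,0,100]'
python3 - <<'E'
from plant import read_camera
import cv2
a=read_camera("top")["image"];cv2.imwrite("pics/t1.png",cv2.resize(a[105:285,210:430],None,fx=3,fy=3,interpolation=2))
E
```

```text
t: 0.93
tool_pos: [0.4308, -0.3695, 0.1857]
orientation: [-2.62, -1.731, -0.0]
force: [0.6, -0.6, -1.2]
opening: 0.093
gripper_force: 0.0
t: 1.6
tool_pos: [0.4272, -0.3717, 0.0167]
orientation: [-2.623, -1.723, 0.002]
force: [-0.4, 0.4, -0.3]
opening: 0.0928
gripper_force: 0.0
```

View pics/t1.png

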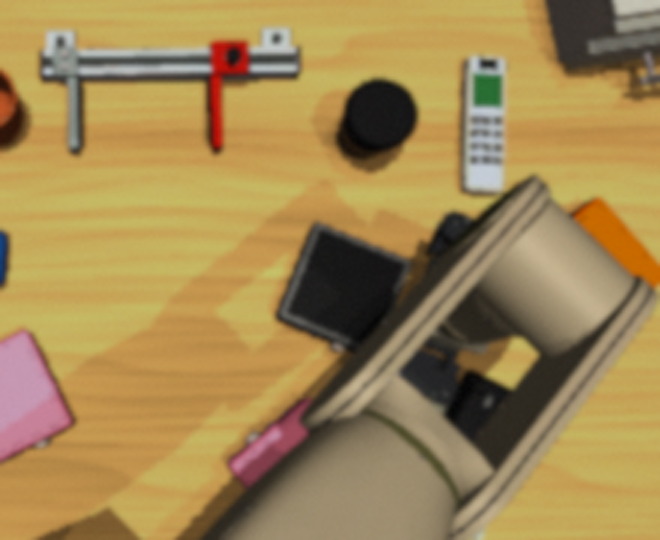

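The top view shows the PC unmoved, with the gripper down on its right side and partly hidden by the arm. I'll push it left along a gentle left-turning arc.

```bash
python3 -m inch '[3,6,0,0,100,5,11,0,0,100,7,16,0,0,100,11,27,0,1.2,100,16,38,0,2.4,100,20,49,0,3.5,100,24,60,0,4.7,100,28,72,0,5.9,100,31,83,0,7.1,100,31,83,0,7.1,100]'
python3 - <<'E'
from plant import read_camera
import cv2
a=read_camera("side")["image"];cv2.imwrite("pics/s1.png",cv2.resize(a[90:240,160:420],None,fx=3,fy=3,interpolation=2))
E
```

```text
t: 2.48
tool_pos: [0.4608, -0.2861, 0.018]
orientation: [-2.508, -1.89, -0.001]
force: [-0.9, 0.2, -0.1]
opening: 0.0933
gripper_force: 0.0
```

View pics/s1.png

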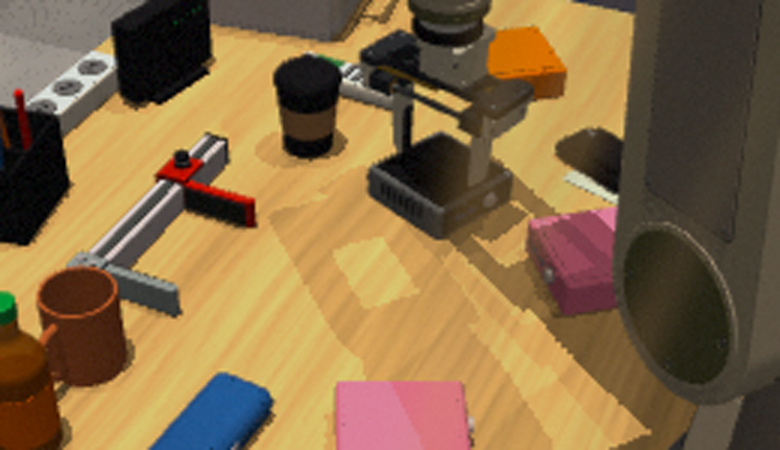

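The side view shows both fingers on the PC's right face, with the PC at crop (440,185) moving along with them. Continuing the arc.

```bash
python3 -m inch '[4,12,0,1.2,100,7,24,0,2.4,100,10,36,0,3.6,100,12,47,0,4.7,100,14,59,0,5.9,100,16,71,0,7.1,100,18,83,0,8.3,100,20,94,0,9.5,100,22,106,0,10.7,100,22,118,0,11.8,100]'
python3 -m inch '[1,8,0,0.8,100,1,16,0,1.6,100,2,24,0,2.4,100,2,31,0,3.2,100,2,37,0,4,100,2,42,0,4.7,100,2,42,0,4.7,100]'
cat > pc.py <<'E'
from h import *
from plant import read_camera
# dark top of PC, seen from above: fit on z=.042
def pc(guess,name="top",save=None):
    c=read_camera(name)
    if save: cv2.imwrite(save,c["image"])
    g=c["image"].astype(int); m=((g.max(2)-g.min(2)<35)&(g.max(2)<130)).astype(np.uint8)
    u,v=np.round(proj(c,np.array([*guess,.042]))).astype(int)
    n,l,st,ce=cv2.connectedComponentsWithStats(m,connectivity=4)
    if l[v,u]==0: print("no",u,v,g[v,u]);return c
    cs,_=cv2.findContours((l==l[v,u]).astype(np.uint8),0,cv2.CHAIN_APPROX_NONE)
    k=max(cs,key=cv2.contourArea)[:,0]
    w=np.array([ray(c,*p,.042)[:2]*1000 for p in k],np.float32)
    r=cv2.minAreaRect(w); print(np.round(r[0]),np.round(r[1]),r[2]);return c
E
python3 -c "
from pc import *
pc((.49,-.065),save='pics/t2.png');c=pc((.49,-.065),'side',save='pics/s2.png')
a=cv2.imread('pics/t2.png')[100:300,180:400];b=cv2.imread('pics/s2.png')[100:300,180:400]
cv2.imwrite('pics/b2.png',cv2.resize(np.hstack([a,b]),(792,360)))"
```

```text
t: 3.37
tool_pos: [0.4826, -0.1695, 0.0183]
orientation: [2.303, 2.137, 0.0]
force: [-0.7, 0.6, 1.1]
opening: 0.0929
gripper_force: 0.0
t: 3.95
tool_pos: [0.4842, -0.1278, 0.0182]
orientation: [-2.214, -2.229, -0.0]
force: [0.3, -0.0, -0.1]
opening: 0.0931
gripper_force: 0.0
no 257 193 [ 94 121 136]
no 270 181 [ 43  80 105]
```

View pics/b2.png

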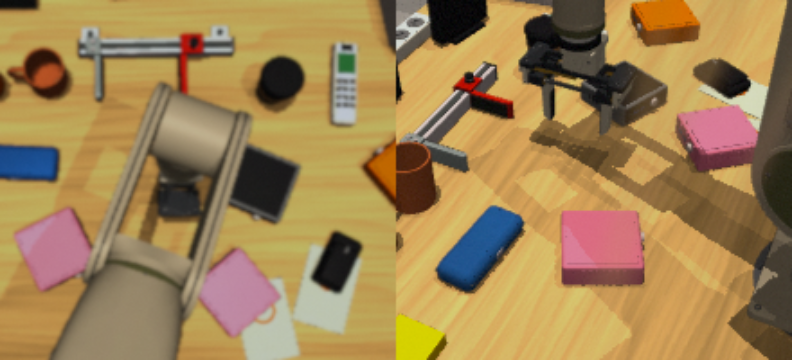

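The PC has not moved: it is still at top pixel (327,200), and the fingers passed it. I need to find how high the open fingertips really are.

```bash
python3 - <<'E'
from pc import *
from plant import robot
s=robot.read_state();print(s["tool_pos"],s["q"])
c=pc((.463,-.31));pc((.463,-.31),"side")
c=read_camera("side")
for z in(0,.02,.04,.06):
    print(z,proj(c,np.array([.5385,-.128,z])).round(),proj(c,np.array([.4295,-.128,z])).round())
cv2.imwrite("pics/s3.png",cv2.resize(c["image"][110:210,240:370],None,fx=6,fy=6,interpolation=2))
E
```

```text
[ 0.4842816  -0.12869268  0.01826292] [-3.61939223e-01  1.49814774e-02  1.92883405e+00 -2.00154569e-04
  1.19765400e+00 -3.67038715e-01]
[ 458. -298.] [109. 122.] 68.05296325683594
[ 956. -607.] [3254. 2227.] 24.04323959350586
0 [265. 176.] [295. 185.]
0.02 [265. 171.] [296. 181.]
0.04 [265. 167.] [296. 176.]
0.06 [265. 162.] [296. 171.]
```

View pics/s3.png

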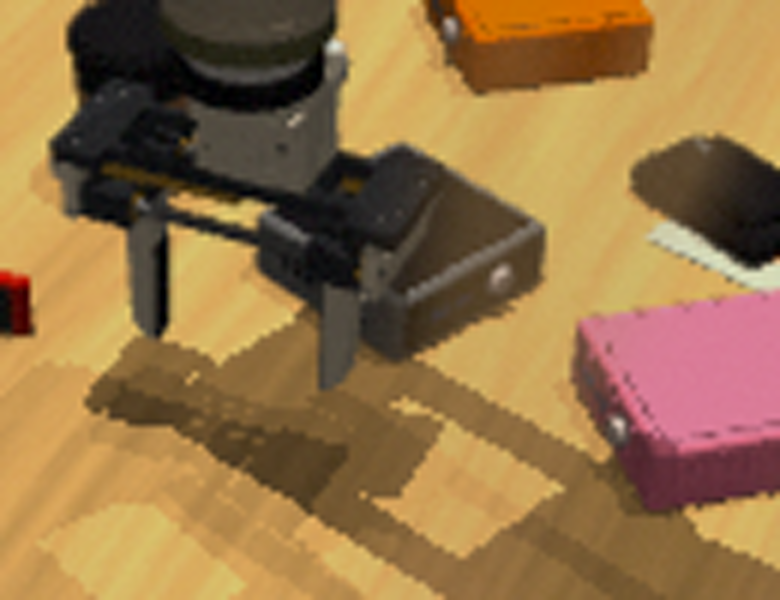

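The crop shows fingertip bottoms at (265,166) and (295,175) in the side image, so z is about 43 mm: the fingers retract about 25 mm when open. They skimmed over the PC. I'll go back over it and come down 28 mm lower.

```bash
python3 -m inch '[0,0,40,0,100,0,0,45,0,100,-10,-40,45,-4,100,-20,-80,45,-8,100,-28,-120,45,-12,100,-37,-160,45,-16,100,-46,-200,45,-20,100,-57,-244,45,-23.5,100,-57,-246,45,-23.5,100,-57,-246,45,-23.5,100]'
python3 -m inch '[0,0,-30,0,100,0,0,-50,0,100,0,0,-65,0,100,0,0,-73,0,100,0,0,-73,0,100]'
python3 -m inch '[3,6,0,0,100,5,11,0,0,100,7,16,0,0,100,9,22,0,0.5,100,12,29,0,1.2,100,14,35,0,1.9,100]'
python3 -c "
from pc import *
c=read_camera('side');cv2.imwrite('pics/s4.png',cv2.resize(c['image'][90:210,230:370],None,fx=5,fy=5,interpolation=2))"
```

```text
t: 5.03
tool_pos: [0.4262, -0.3776, 0.0635]
orientation: [2.626, 1.723, -0.0]
force: [0.5, 0.8, -0.2]
opening: 0.093
gripper_force: 0.0
t: 5.45
tool_pos: [0.4263, -0.3721, -0.012]
orientation: [-2.618, -1.729, 0.001]
force: [1.1, 0.3, 0.1]
opening: 0.0929
gripper_force: 0.0
t: 5.95
tool_pos: [0.4425, -0.3401, -0.0084]
orientation: [2.59, 1.772, 0.0]
force: [-0.7, -4.8, 2.8]
opening: 0.0932
gripper_force: 2.0
```

View pics/s4.png

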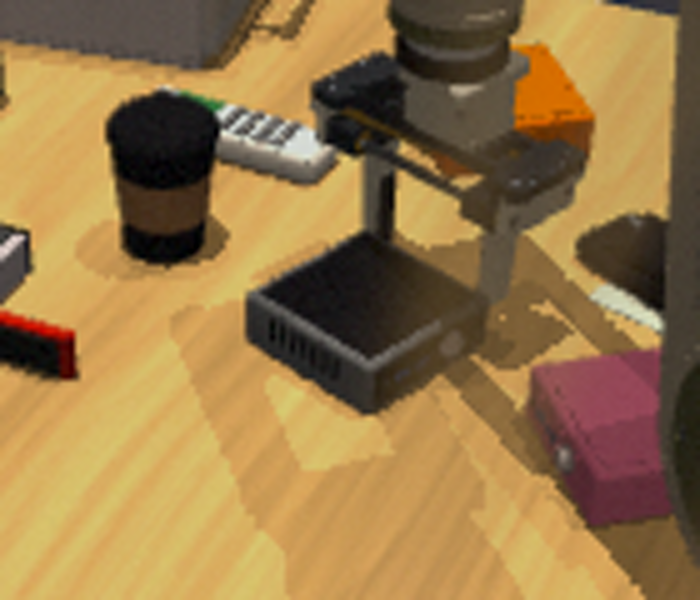

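The PC is now being pushed at about 5 N, but the near finger hangs at its front corner (crop (490,295)). I'll narrow the fingers to 75 % and raise 14 mm to make up for the fingertip drop.

```bash
python3 -m inch '[-3,-8,0,0,100,-3,-9,8,0,90,-2,-9,15,0,75,-2,-9,15,0,75,-2,-9,15,0,75,-2,-9,15,0,75,-2,-9,15,0,75,-2,-9,15,0,75]'
python3 -m inch '[2,5,0,0,75,4,9,0,0,75,6,15,0,0.7,75,8,21,0,1.4,75,11,28,0,2.1,75,13,35,0,2.8,75,15,41,0,3.5,75]'
python3 -c "
from pc import *
c=read_camera('side');cv2.imwrite('pics/s5.png',cv2.resize(c['image'][90:210,230:370],None,fx=5,fy=5,interpolation=2))"
```

```text
t: 6.67
tool_pos: [0.439, -0.3484, 0.0049]
orientation: [-2.593, -1.772, 0.0]
force: [0.6, 0.3, -0.1]
opening: 0.0702
gripper_force: 0.0
t: 7.25
tool_pos: [0.4545, -0.3067, 0.0052]
orientation: [-2.537, -1.853, 0.0]
force: [0.5, -1.1, -2.1]
opening: 0.0698
gripper_force: 0.9
```

View pics/s5.png

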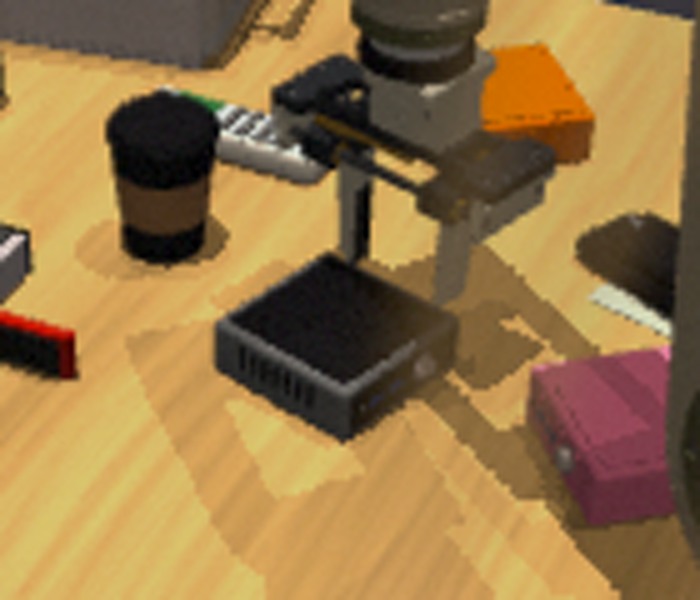

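The side view shows the PC at crop (335,340), pushed squarely by both fingers on its right face and turning with them. Continuing. That was the tenth picture, so I'll rely on measured numbers from here.

```bash
python3 -m inch '[3,9,0,0.9,75,5,18,0,1.8,75,8,27,0,2.6,75,10,36,0,3.5,75,13,45,0,4.4,75,15,54,0,5.3,75,17,63,0,6.2,75,18,72,0,7.1,75,20,81,0,8,75,21,91,0,8.9,75]'
python3 -m inch '[2,9,0,0.9,75,3,18,0,1.7,75,4,27,0,2.6,75,5,37,0,3.5,75,6,46,0,4.4,75,6,56,0,5.3,75,7,64,0,6.2,75,7,72,0,7.1,75,8,79,0,8,75,8,84,0,8.8,75]'
python3 -m inch '[0,3,0,0,75,0,4,0,0,75,0,-10,0,0,75,0,-20,0,0,75,0,-20,40,0,75,-40,-30,80,0,75,-60,-70,90,0,75,-60,-110,90,-5,75,-60,-150,90,-10,75,-60,-190,90,-15,75]'
python3 -m inch '[0,-40,0,-7,75,0,-80,0,-14,75,0,-120,0,-21,75,0,-150,0,-28,75,0,-150,0,-35,75]'
python3 -c "
from pc import *
c=pc((.49,-.056),save='pics/t6.png');np.savez('t6.npz',**c)
pc((.49,-.056),'side')"
```

```text
t: 8.13
tool_pos: [0.4756, -0.2159, 0.0054]
orientation: [2.386, 2.044, 0.0]
force: [0.0, -3.5, 1.6]
opening: 0.0701
gripper_force: 1.7
t: 8.97
tool_pos: [0.4834, -0.1318, 0.0052]
orientation: [2.222, 2.221, 0.0]
force: [0.8, -4.5, 2.5]
opening: 0.0697
gripper_force: 1.6
t: 9.8
tool_pos: [0.4227, -0.3175, 0.0962]
orientation: [2.498, 1.903, 0.001]
force: [0.5, -0.3, -0.3]
opening: 0.0699
gripper_force: 0.0
t: 10.22
tool_pos: [0.4213, -0.4707, 0.094]
orientation: [2.959, 1.056, -0.001]
force: [1.9, -0.5, -0.7]
opening: 0.0699
gripper_force: 0.0
[478. -61.] [113. 120.] 89.67079162597656
[471. -36.] [133. 152.] 0.13423557579517365
```

```bash
python3 -m inch '[-26,41,0,-4,75,-26,82,0,-8,75,-26,123,0,-12,75,-26,164,0,-16,75,-26,205,0,-20,75,-26,246,0,-24,75,-26,287,0,-28,75,-26,328,0,-32,75,-26,369,0,-36,75,-26,410,0,-39.3,75]'
python3 -m inch '[0,0,0,0,75,0,0,-30,0,75,0,0,-60,0,75,0,0,-80,0,75,0,0,-89,0,75,0,0,-89,0,75]'
python3 -c "
from plant import robot
from scipy.spatial.transform import Rotation as R
s=robot.read_state();m=R.from_rotvec(s['orientation']).as_matrix();print(m[:,1].round(3))"
```

```text
t: 11.15
tool_pos: [0.3961, -0.0528, 0.0949]
orientation: [-3.141, -0.019, -0.0]
force: [1.1, 0.4, 1.2]
opening: 0.0698
gripper_force: 0.0
t: 11.65
tool_pos: [0.3947, -0.0546, 0.0038]
orientation: [-3.14, -0.021, 0.007]
force: [0.7, 0.4, 0.2]
opening: 0.0695
gripper_force: 0.0
[ 0.014 -1.    -0.002]
```

```bash
python3 -m inch '[0,-6,0,-0.7,75,6,-6,0,-0.7,75,12,-6,0,-0.7,75,17,-6,0,-0.7,75,25,-6,0,-0.7,75,34,-6,0,-0.7,75,44,-6,0,-0.7,75,54,-6,0,-0.7,75,64,-6,0,-0.7,75,74,-6,0,-0.7,75]'
python3 -m inch '[10,0,0,0,75,20,0,0,0,75,30,0,0,0,75,40,0,0,0,75,50,0,0,0,75,60,0,0,0,75,70,0,0,0,75,76,0,0,0,75,76,0,0,0,75]'
python3 -c "
from pc import *
c=read_camera('side');np.savez('s7.npz',**c)
g=c['image'].astype(int)
for p in [(.635,-.06),(.6,-.06),(.63,-.1)]:
    u,v=proj(c,np.array([*p,.042])).round().astype(int);print(u,v,g[v,u])
c=pc((.635,-.09),'top');print(c['image'][int(proj(c,np.array([.635,-.09,.042]))[1]),230:300:5].tolist())"
```

```text
t: 12.48
tool_pos: [0.472, -0.0615, 0.0066]
orientation: [3.142, -0.002, -0.001]
force: [-3.8, -0.4, 3.9]
opening: 0.0695
gripper_force: 2.2
t: 13.23
tool_pos: [0.5491, -0.0615, 0.0066]
orientation: [3.141, -0.003, 0.002]
force: [-0.5, -0.2, 0.2]
opening: 0.0695
gripper_force: 0.0
229 170 [27 28 31]
238 173 [24 23 24]
236 163 [20 22 23]
no 264 151 [131 163 179]
[[102, 129, 143], [92, 115, 131], [110, 140, 157], [114, 145, 161], [118, 149, 165], [123, 155, 170], [127, 157, 175], [132, 164, 181], [135, 168, 185], [127, 161, 176], [110, 139, 156], [103, 133, 148], [75, 143, 187], [75, 144, 187]]
```

```bash
python3 -m inch '[6,0,0,0,75,12,0,0,0,75,18,0,0,0,75,24,0,0,0,75,30,0,0,0,75,34,0,0,0,75]'
python3 -m inch '[2,0,0,0,75,4,0,0,0,75]'
python3 -m inch '[2,0,0,0,75,4,0,0,0,75]'
```

```text
t: 13.83
tool_pos: [0.5821, -0.0614, 0.0061]
orientation: [-3.142, 0.003, -0.0]
force: [-2.5, -0.6, -1.7]
opening: 0.0698
gripper_force: 1.1
t: 14.0
tool_pos: [0.5855, -0.0614, 0.0062]
orientation: [-3.142, 0.003, 0.001]
force: [-2.7, 0.1, 0.5]
opening: 0.0696
gripper_force: 1.5
t: 14.17
tool_pos: [0.5875, -0.0615, 0.006]
orientation: [3.142, -0.003, -0.007]
force: [-18.6, -0.6, 13.3]
opening: 0.0699
gripper_force: 9.3
```

```bash
python3 -m inch '[2,0,0,0,75]';python3 -m inch '[2,0,0,0,75]'
```

```text
t: 14.25
tool_pos: [0.5875, -0.0616, 0.0059]
orientation: [3.142, -0.003, -0.013]
force: [-27.1, -0.5, 19.7]
opening: 0.0695
gripper_force: 13.9
t: 14.33
tool_pos: [0.5876, -0.0617, 0.0057]
orientation: [-3.141, 0.003, 0.019]
force: [-36.4, -2.0, 27.3]
opening: 0.0698
gripper_force: 18.5
```

The push stopped dead at the expected x, with the force rising, so the PC is against the rail. I'll retreat and go round to push the red jaw.

```bash
python3 -m inch '[-4,0,0,0,75,-8,0,0,0,75,-14,0,0,0,75,-25,0,0,0,75,-40,0,0,0,75,-45,0,30,0,75,-45,0,65,0,60,-45,0,95,5,30,-45,0,95,12,0,-45,0,95,18,0]'
python3 -m inch '[10,-14,0,7,0,25,-30,0,14,0,40,-46,0,21,0,55,-62,0,28,0,70,-78,0,35,0,85,-94,0,42,0,100,-110,0,49,0,115,-126,0,56,0,130,-139,0,63,0,130,-139,0,70,0]'
python3 -m inch '[0,0,0,2,0,0,0,0,2,0]'
```

```text
t: 15.17
tool_pos: [0.5511, -0.062, 0.1051]
orientation: [3.099, 0.497, 0.011]
force: [-0.6, -0.4, -0.5]
opening: 0.0477
gripper_force: 0.0
t: 16.0
tool_pos: [0.6802, -0.2032, 0.1011]
orientation: [2.256, 2.183, 0.001]
force: [-0.1, -0.3, -0.8]
opening: 0.0003
gripper_force: 0.0
t: 16.17
tool_pos: [0.6787, -0.2008, 0.1011]
orientation: [2.222, 2.22, 0.001]
force: [0.6, 0.3, 0.5]
opening: 0.0006
gripper_force: 0.0
```

```bash
python3 -c "
from plant import robot
from pc import *
c=read_camera('side');g=c['image'].astype(int)
m=((g[...,2]>110)&(g[...,1]<60)&(g[...,0]<60)).astype(np.uint8);m[:, :200]=0;m[100:,300:]=0
ys,xs=np.nonzero(m);print(len(xs),xs.min(),xs.max(),ys.min(),ys.max());i=np.argsort(xs)[-6:]
for k in i: print(xs[k],ys[k],ray(c,xs[k],ys[k],.036).round(3))
n,l,st,ce=cv2.connectedComponentsWithStats(((g.max(2)-g.min(2)<30)&(g.max(2)<75)).astype(np.uint8),connectivity=4)
u,v=proj(c,np.array([.65,-.05,.042])).round().astype(int);print(u,v,g[v,u])
if l[v,u]:
    cs,_=cv2.findContours((l==l[v,u]).astype(np.uint8),0,1);k=max(cs,key=cv2.contourArea);k=k
    for p in cv2.approxPolyDP(k,2.5,True)[:,0]:print(p,ray(c,*p,.042).round(3)[:2])
"
```

```text
102 213 284 143 257
242 157 [ 0.634 -0.146  0.036]
243 156 [ 0.633 -0.152  0.036]
243 157 [ 0.631 -0.147  0.036]
244 156 [ 0.63  -0.154  0.036]
244 157 [ 0.628 -0.149  0.036]
284 257 [0.327 0.185 0.036]
223 170 [27 25 25]
[221 153] [ 0.704 -0.128]
[200 173] [ 0.708 -0.006]
[228 182] [ 0.605 -0.006]
[244 164] [ 0.605 -0.108]
[240 158] [ 0.633 -0.131]
```

```bash
python3 -m inch '[0,0,-30,0,0,0,0,-60,0,0,0,0,-80,0,0,0,0,-83,0,0,0,10,-83,0,0,0,20,-83,0,0,0,26,-83,0,0,0,31,-83,0,0,0,36,-83,0,0]'
python3 -m inch '[0,4,0,0,0,0,8,0,0,0,0,12,0,0,0,0,15,0,0,0]'
python3 -m inch '[0,2,0,0,0,0,4,0,0,0]'
python3 -m inch '[0,2,0,0,0,0,4,0,0,0]'
```

```text
t: 16.97
tool_pos: [0.6797, -0.1637, 0.0203]
orientation: [2.221, 2.218, 0.002]
force: [0.3, -0.2, 1.0]
opening: 0.0007
gripper_force: 0.0
t: 17.3
tool_pos: [0.6783, -0.149, 0.0183]
orientation: [2.224, 2.219, 0.0]
force: [0.5, -0.7, -0.1]
opening: 0.0008
gripper_force: 0.0
t: 17.47
tool_pos: [0.6782, -0.1453, 0.0181]
orientation: [-2.224, -2.219, 0.0]
force: [-0.5, -1.0, -0.9]
opening: 0.0006
gripper_force: 0.0
t: 17.63
tool_pos: [0.6782, -0.1414, 0.0181]
orientation: [-2.224, -2.219, 0.0]
force: [0.7, -0.6, -0.3]
opening: 0.0003
gripper_force: 0.0
```

No force where the jaw should be. Checking whether the jaw moved and where the fingertips are.

```bash
python3 -c "
from pc import *
c=read_camera('side');g=c['image'].astype(int)
m=((g[...,2]>90)&(g[...,1]<60)&(g[...,0]<60))
for v in range(140,165): print(v,''.join('R' if m[v,u] else ('g' if g[v,u].max()-g[v,u].min()<25 and g[v,u].max()>70 else ('#' if g[v,u].max()<=70 else '.')) for u in range(195,262)))
for z in (0,.018,.036,.043): print(z,proj(c,np.array([.678,-.1414,z])).round(1))
"
```

```text
140 .........................##.gggg#ggggggg#........g#g.........######
141 .......................#####gggg#ggggggg#.........g...........#####
142 .......................#####.ggg#ggggggg#........................##
143 ......................R#####Rggg#ggggggg#..........................
144 .....................RR######ggg#gggggggg..........................
145 ....................RR.#####.ggg#ggggggg...........................
146 ...................RRRRRRRRRR.gg##ggggg............................
147 .....................RRRRRRRR.gg##ggggg............................
148 ..................##RRRRR.....gg##ggggg............................
149 ..................##.......##ggg##ggggg............................
150 ..................gg#####..#...g##gggg.............................
151 .................gg#####g......gg#ggg..............................
152 .................g#####ggg###.R..#g................................
153 ................g#####gggg######.......R...........................
154 ...............gg####ggggg#########.....RRRR.......................
155 ..............gg####gggg#g#############....RRRR....................
156 .............gg####ggg##gg################.....RRR.................
157 ...........ggg####ggg#########################...R.................
158 ..........gggg###ggg############################.#.................
159 .........gggg###ggg##############################..................
160 ........ggg####ggg###############################..................
161 ........gg####ggg################################..................
162 ......gggg###ggg################################.#.................
163 .....ggg####ggg###################################.................
164 ....ggg####ggg######################################...............
0 [230.6 162.8]
0.018 [230.2 158.6]
0.036 [229.9 154.3]
0.043 [229.8 152.6]
```

The fingertips really sit about 25 mm above the reported TCP z, as they did when open. They passed over the jaw without touching it, and its tip is still at (244,156). I'll back out, go 25 mm lower and push again.

```bash
python3 -m inch '[0,-20,0,0,0,0,-45,0,0,0,0,-57,0,0,0,0,-57,0,0,0,0,-57,-12,0,0,0,-57,-22,0,0,0,-57,-22,0,0,0,-45,-22,0,0,0,-38,-22,0,0,0,-34,-22,0,0]'
python3 -m inch '[0,3,0,0,0,0,6,0,0,0,0,9,0,0,0,0,12,0,0,0]'
```

```text
t: 18.52
tool_pos: [0.6786, -0.1731, -0.0036]
orientation: [-2.222, -2.221, -0.001]
force: [1.0, 0.3, 0.5]
opening: 0.0001
gripper_force: 0.0
t: 18.85
tool_pos: [0.6788, -0.1641, -0.0031]
orientation: [2.222, 2.218, -0.0]
force: [-0.3, -4.3, 1.3]
opening: 0.0003
gripper_force: 1.9
```

```bash
python3 -m inch '[0,4,0,0,0,0,8,0,0,0,0,12,0,0,0,0,16,0,0,0,0,19,0,0,0]'
python3 -m inch '[0,2,0,0,0,0,3,0,0,0]'
python3 -m inch '[0,2,0,0,0,0,3,0,0,0]'
```

```text
t: 19.27
tool_pos: [0.6785, -0.1442, -0.0035]
orientation: [2.223, 2.219, 0.0]
force: [1.5, -3.8, 2.8]
opening: 0.0002
gripper_force: 1.9
t: 19.43
tool_pos: [0.6785, -0.1416, -0.0036]
orientation: [2.223, 2.219, -0.0]
force: [0.8, -6.3, 2.4]
opening: 0.0006
gripper_force: 3.1
t: 19.6
tool_pos: [0.6785, -0.139, -0.0035]
orientation: [2.223, 2.218, -0.001]
force: [0.2, -5.4, 2.7]
opening: 0.0005
gripper_force: 3.1
```

```bash
python3 -m inch '[0,1.5,0,0,0,0,3,0,0,0]'
python3 -m inch '[0,1.5,0,0,0]'
python3 -m inch '[0,1.5,0,0,0]'
```

```text
t: 19.77
tool_pos: [0.6785, -0.1377, -0.0035]
orientation: [2.222, 2.217, -0.003]
force: [0.9, -15.8, 1.1]
opening: 0.0006
gripper_force: 8.3
t: 19.85
tool_pos: [0.6785, -0.1377, -0.0034]
orientation: [2.221, 2.215, -0.005]
force: [1.1, -22.3, -0.3]
opening: 0.0003
gripper_force: 10.8
t: 19.93
tool_pos: [0.6785, -0.1377, -0.0034]
orientation: [2.221, 2.214, -0.007]
force: [1.6, -26.4, -1.6]
opening: 0.0006
gripper_force: 13.3
```

The jaw stopped where expected (pad at -116 mm) and the force rises, so it is snug. Next, a light two-finger push from the front to make sure the PC is flush, then the button.

```bash
python3 -m inch '[0,-5,0,0,0,0,-15,0,0,0,0,-38,0,0,0,0,-38,35,0,0,0,-38,70,0,0,0,-38,100,0,0,-15,-20,105,-7,0,-30,0,105,-14,0,-45,15,105,-21,0,-60,25,105,-28,20]'
python3 -m inch '[-15,10,0,-7,75,-30,20,0,-14,75,-45,30,0,-21,75,-60,40,0,-28,75,-75,51,0,-35,75,-75,51,0,-42,75,-75,51,0,-49,75,-75,51,0,-56,75,-75,51,0,-62,75,-75,51,0,-62,75]'
python3 -m inch '[0,0,-35,0,75,0,0,-70,0,75,0,0,-100,0,75,0,0,-112,0,75,0,0,-112,0,75,0,0,-112,0,75]'
python3 -c "
from plant import robot
from scipy.spatial.transform import Rotation as R
s=robot.read_state();m=R.from_rotvec(s['orientation']).as_matrix();print(m[:,1].round(3))"
```

```text
t: 20.77
tool_pos: [0.6173, -0.1053, 0.1008]
orientation: [-2.697, -1.608, -0.0]
force: [-0.3, -0.2, -0.1]
opening: 0.0038
gripper_force: 0.0
t: 21.6
tool_pos: [0.5428, -0.0557, 0.1007]
orientation: [-3.14, 0.01, 0.002]
force: [-0.2, 0.6, 0.3]
opening: 0.0678
gripper_force: 0.0
t: 22.1
tool_pos: [0.543, -0.0562, -0.0107]
orientation: [-3.141, 0.0, 0.002]
force: [0.0, -0.8, 0.1]
opening: 0.0694
gripper_force: 0.0
[-0.    -1.    -0.001]
```

```bash
python3 -m inch '[10,0,0,0,75,20,0,0,0,75,30,0,0,0,75,36,0,0,0,75,40,0,0,0,75,42,0,0,0,75]'
python3 -m inch '[1.5,0,0,0,75,3,0,0,0,75]'
python3 -m inch '[2,0,0,0,75]'
```

```text
t: 22.6
tool_pos: [0.5867, -0.0566, -0.0092]
orientation: [3.141, -0.002, 0.003]
force: [-5.0, -0.8, 3.2]
opening: 0.0698
gripper_force: 2.5
t: 22.77
tool_pos: [0.5867, -0.0564, -0.0108]
orientation: [-3.141, 0.002, 0.005]
force: [-11.0, -0.8, 7.8]
opening: 0.07
gripper_force: 5.2
t: 22.85
tool_pos: [0.5872, -0.0563, -0.0112]
orientation: [-3.141, 0.002, 0.01]
force: [-20.7, -0.6, 13.9]
opening: 0.0696
gripper_force: 10.4
```

```bash
python3 -m inch '[-5,0,0,0,75,-20,0,0,0,40,-20,-6,0,0,0,-20,-12,0,0,0,-20,-18,0,0,0,-20,-18,0,0,0,-20,-18,0,0,0,-20,-18,0,0,0,-16,-18,0,0,0,-13,-18,0,0,0]'
python3 -m inch '[1,0,0,0,0,2,0,0,0,0]'
python3 -m inch '[1.5,0,0,0,0,3,0,0,0,0]'
```

```text
t: 23.68
tool_pos: [0.5777, -0.0743, -0.0108]
orientation: [-3.142, 0.003, -0.0]
force: [0.4, -0.6, -0.2]
opening: 0.0144
gripper_force: 0.0
t: 23.85
tool_pos: [0.5797, -0.0743, -0.0108]
orientation: [3.142, -0.003, 0.0]
force: [0.9, -0.1, -0.6]
opening: 0.0021
gripper_force: 0.0
t: 24.02
tool_pos: [0.5816, -0.0742, -0.011]
orientation: [-3.141, 0.003, 0.003]
force: [-3.9, 0.4, 2.8]
opening: 0.0001
gripper_force: 2.3
```

Contact with the button at x ≈ 580.5 mm, as expected. Pressing in.

```bash
python3 -m inch '[1.5,0,0,0,0,3,0,0,0,0]'
python3 -m inch '[1.5,0,0,0,0,2.5,0,0,0,0]'
python3 -m inch '[1.5,0,0,0,0,1.5,0,0,0,0,1.5,0,0,0,0]'
```

```text
t: 24.18
tool_pos: [0.5842, -0.0743, -0.0111]
orientation: [-3.141, 0.003, 0.004]
force: [-6.1, 0.2, 4.3]
opening: 0.0007
gripper_force: 3.5
t: 24.35
tool_pos: [0.5858, -0.0743, -0.0112]
orientation: [-3.141, 0.003, 0.007]
force: [-11.6, -0.2, 7.0]
opening: 0.0006
gripper_force: 6.3
t: 24.6
tool_pos: [0.5857, -0.0743, -0.0118]
orientation: [-3.141, 0.003, 0.012]
force: [-14.8, -0.6, 8.3]
opening: 0.0005
gripper_force: 7.6
```

The button is bottomed: travel of about 5 mm, hard stop at 15 N. Releasing and retreating, then a check.

```bash
python3 -m inch '[-3,0,0,0,0,-8,0,0,0,0,-15,0,0,0,0,-35,0,0,0,0,-45,0,25,0,0,-60,-10,60,0,0,-80,-30,100,0,0,-80,-70,110,0,0,-80,-110,110,0,0,-80,-150,110,0,0]'
python3 -m inch '[-20,-40,0,0,0,-40,-80,0,0,0,-60,-120,0,0,0,-80,-160,0,0,0,-90,-200,0,0,0,-90,-200,0,0,0]'
python3 -c "
from pc import *
c=pc((.658,-.056))
g=c['image'].astype(int);m=((g[...,2]>110)&(g[...,1]<60)&(g[...,0]<60));m[:110]=0;m[170:]=0;m[:,:250]=0
ys,xs=np.nonzero(m)
for v in (133,140,147,150):
    r=xs[ys==v]
    if len(r):print(v,ray(c,r.min()-.5,v,.036).round(3)[:2],ray(c,r.max()+.5,v,.036).round(3)[:2])
for p in [(.713,-.056,.034),(.66,-.117,.036),(.66,.003,.036)]:
    u,v=proj(c,np.array(p)).round().astype(int);print(u,v,g[v-4:v+5,u].sum(1)//3,g[v,u-4:u+5].sum(1)//3)
a=np.load('top0.npz')['image'].astype(int);d=(abs(a-g).sum(2)>90).astype(np.uint8)
n,l,st,ce=cv2.connectedComponentsWithStats(d)
print([(s.tolist()) for s in st[1:] if s[4]>25])
"
```

```text
t: 25.43
tool_pos: [0.5109, -0.2259, 0.1025]
orientation: [3.139, -0.001, 0.009]
force: [0.7, -0.2, 0.5]
opening: 0.0004
gripper_force: 0.0
t: 25.93
tool_pos: [0.4169, -0.4293, 0.0999]
orientation: [3.138, -0.009, 0.001]
force: [0.7, 0.7, -0.4]
opening: 0.0004
gripper_force: 0.0
[653. -34.] [164. 125.] 89.68133544921875
133 [ 0.702 -0.118] [ 0.702 -0.129]
140 [ 0.676 -0.118] [ 0.676 -0.129]
147 [ 0.651 -0.118] [ 0.651 -0.128]
150 [ 0.641 -0.118] [ 0.641 -0.128]
254 130 [119 167 170 134  91  51  30  25  26] [87 91 90 90 91 92 90 89 87]
271 145 [62 66 68 70 69 71 70 72 72] [ 28  43  71  86  69  66  72  83 103]
237 145 [68 69 68 67 67 66 67 66 66] [133 130 108  69  67  79  65  40  28]
[[236, 119, 46, 48, 1381], [278, 118, 16, 39, 281], [241, 160, 251, 224, 22043], [301, 180, 46, 45, 1339], [368, 207, 23, 21, 73], [224, 275, 29, 10, 65], [314, 276, 30, 21, 359], [254, 278, 25, 15, 223], [357, 279, 9, 5, 32], [218, 286, 40, 20, 471], [486, 296, 26, 39, 447], [141, 303, 126, 81, 2792], [226, 307, 40, 15, 375], [483, 331, 11, 5, 41], [192, 349, 29, 32, 382], [224, 359, 27, 25, 380], [472, 359, 40, 25, 786], [200, 377, 13, 7, 55]]
```

```bash
python3 -c "
from plant import job
print(job.close_job())"
```

```text
the job is handed in; nothing more can be done
None
```

The mini PC is clamped against the stop rail with the red jaw closed snugly on its side, the power button was pressed fully in and released, and the job was handed in after about 26 s; flushness and button travel were judged from contact positions and forces, not a close-up picture, and the closing top view showed no change at the cup or handset.

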